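# Carry a ball dish by its carrying bar and swing its spout over the parts bin

### The arm

A 6-joint arm with a two-finger parallel gripper is mounted at the origin on a cart in front of the work surface, level with it; the furniture and walls round the work are solid. World frame = base frame: x ahead of the robot, y to its left, z up, the work surface at z = 0. Lengths are in mm, angles in rad, forces in N, time in s.
With the tool pointing down it reaches from about 350 to 875 mm from the base axis. Payload 4.2 kg.
Tool frame: the origin (TCP) lies midway between the tips of the shut fingers; the grasp point (between the pads) lies 19 mm behind it; z points along the fingers, y is the line along which they close (so a half turn about z gives the same grasp; the last joint's range is limited). The gripper opens to 85 mm and grips with 20 to 120 N. Pads are 22 mm wide; open, the fingers measure 114 mm over their backs; the gripper's body (76 mm by 85 mm) begins 54 mm behind the grasp point. The pads swing forward as they close: fully open they stand 13 mm farther back than shut.
Start: joints at [1.59, 0.385, 0.008, 0, -1.194, -0.259], TCP at [148.411, 607.102, 231.312] pointing down, gripper open.
Joint ranges: [-3.14, 3.14], [-1.21, 2.06], [-1.07, 1.41], [-3.16, 2.05], [-2.99, -0.16], [-3.1, 3.1]. Speed limits (rad/s): [2.79, 2.79, 3.14, 3.14, 3.14, 3.14].

### API

Orientations are given as a rotation vector (axis times angle).
In Python, from bench import sense, camera, close_job gives the robot as it stands.
- The arm moves only by the tool move_arm, never from a script. Its argument "targets" is a list of rows, each an object of numbers: "x", "y", "z": the shift along the tool's x, y, z in mm; "wx", "wy", "wz": the turn, a rotation vector about the tool's x, y, z in degrees; "gripper": the opening, from -1 (shut) to 1 (fully open). In form: [{"x": .., "y": .., "z": .., "wx": .., "wy": .., "wz": .., "gripper": ..}, ...]. A call has exactly 5 rows; each row shifts and turns the commanded pose from where the row before left it, along the tool's axes as they then stand; what a row does not reach is not made up. A row lasts 1/10 s, in which the tool goes at most 50 mm and 8.59 degrees, less where a joint would pass 70% of its speed; a pose out of reach is approached as far as the arm can. A call is refused whole if a number of a shift passes 50 or a number of a turn 8.59, either way. A call with a gripper value outside its range is refused whole. The fingers move at their own pace and stop on an object; "squeeze" is the grip in N (left out, the last holds). Time passes only in rows, so rows that do not move let the fingers close, or fill a call up. It gives the time, the measured TCP pose, the force, the opening and the grip force at its end, in the units of the state.
- sense(): the state, without advancing time (a new reading comes with each control period).
- camera(name): name is "side" or "top" or "wrist"; returns a dict with "pixels" (384x512x3 uint8, red, green, blue), "camera_matrix" (3x3 intrinsics, pixels), "k1" (the pictures are not rectified: a ray, as slopes to the right and down, at radius r is drawn at 1 + k1 r^2 times it, then the intrinsics apply), "position" and "orientation" of the camera in the world. Camera axes: x right, y down, z forward; pixel columns grow to the right and rows downward; lengths in mm; the calibration is good to about 2 mm. A picture is of the moment at which its call begins. There is no depth.
- close_job(): hands the job in; it is judged then, once.
The state is a dict: "clock": time; "joint_positions": joint angles; "joint_velocities": joint speeds; "effort": joint torques, N m; "eef_pos": TCP position; "tcp_rot": TCP orientation; "ft_force": force on the tool from outside, world axes, zero at the start; "ft_torque": the same for the moment, N m; "finger_gap": finger opening in mm; "gripper_force": force on a finger pad.
Only numpy, scipy, OpenCV 4.12 (cv2) and the standard library are available. Lean on these libraries where they do the work, as an engineer would, in place of code of your own. Each camera call takes 0.05 s, during which the arm holds its last target. There are 200 camera calls.

### The job

The washed steel ball in the dish is to go back to its parts bin, and neither dish nor ball may be touched by the gripper: pick up the carrying bar by its grip, lay it across the two hooks of the dish and twist it anticlockwise (seen from above) home under both hook lips. Lift the dish straight up clear of its stand, then turn it a quarter turn anticlockwise and bring it towards the parts bin beside the stand until its spout is over the bin, level and smoothly, so that the loose ball stays in the middle of the dish all the way. Finish while holding it there by the bar, level and still, at least 5 cm above where it stood, with nothing else carrying it and without tipping the ball out; leave the bin and the other things on the bench alone.

Things in the scene. Friction and masses are not known exactly. Their poses are not given: they have to be found in the camera images.
- stand: Draining stand, fixed: square sheet-steel tray 186x186x14 mm with four posts (tops 30 mm above the bench) that carry the dish and, on the diagonals just outside the dish's rim, four locating pins 7 mm thick (tops at 38 mm). Origin: centre of the underside, on the bench; z up. The parts bin stands about 200 mm away on its +x side.
- dish: Aluminium dish, 156 mm across, 0.4 kg, loose and centred on the stand's posts, at the start turned a quarter turn clockwise from the stand (dish +x along stand -y). Origin: centre of the flat underside, z up. Top dished: 3 mm above the underside in the middle, rising by r*r/(400 mm); rim bead to 21 mm. A spout leads out at +x. Two steel hooks for the bar stand on the rim at y = +70 and -70 mm.
- hook_a (a point): Top of the ledge of the hook at dish y = +70 mm, at dish x = 0, z = 45 mm. Seen along y the hook (6 mm thick) is a C open to dish +x: ledge from x = -16 to +39 mm, back wall face at x = -10.5, lip above from x = -16 to +15 with its underside at z = 66 and top at 72, and a tooth at the lip's free end (x = 11 to 15) hanging down to z = 63 (all from the dish's origin).
- hook_b (a point): The same on the hook at dish y = -70 mm, which is hook a turned half round (open to dish -x). Lower the bar onto both ledges pointing 25 degrees clockwise of the dish's y axis, clear of the lips, bar underside at dish z 45 to 50 mm to pass below the teeth; twist anticlockwise until along dish y. Raised, it seats under the lips behind the teeth (underside at z = 54 mm; 2 to 3 mm play sideways).
- carry_bar: Straight flat steel bar 190 mm long (its y), 16 mm wide (x), 12 mm high, 0.22 kg, with an upright black grip on the middle of its top: 22 mm thick (x), 54 mm long (y), from 17 to 51 mm above the bar's underside; below it a steel foot 26x62 mm, 12 to 17.5 mm. Origin: centre of the underside. Lies loose on the bench, grip up; the same when turned half round.
- ball: Loose polished steel ball, 25 mm, 64 g, resting in the middle of the dish; origin: its centre. It rolls easily.
- parts_bin: Open-topped parts bin next to the stand, empty but for a few flat small parts, loose: 110 mm (x) by 85 mm (y), back wall 50 mm high at +x, side walls 40 mm, low front wall 27 mm at -x, the front turned to the stand. Origin: centre of the underside, z up.
- spout (a point): Point at the outer end of the spout, 98 mm from the axis of the dish, 15 mm above its underside.
- dish_centre (a point): Lowest point of the dished top, on the axis of the dish, 3 mm above its underside.
- brass_blank: Turned brass blank, 35 mm across, 60 mm high, standing, a bystander at the right; origin: centre of its underside.
- tape_masking: Roll of masking tape, 106x104x25 mm, lying flat, a bystander at the left; origin: centre of its underside.
Mind the look-alikes: they are no part of the job. There is more than one size of the carry_bar; the job needs the smaller. Of the things that look like the parts_bin, take the one that is farthest to the robot's left at the start.

How it is judged (in metres and radians):
On the way, in this order (a step that is already met when the one before it is completed fails the run):
1. the carrying bar lies across both hooks, twisted home under the lips, the dish still on its stand (angle between the y axis of carry_bar and the y axis of dish, either way round below 0.12 rad and x of carry_bar in the frame of dish between -0.007 and 0.007 m and y of carry_bar in the frame of dish between -0.018 and 0.018 m and z of carry_bar in the frame of dish between 0.042 and 0.057 m and z of dish in the frame of stand below 0.034 m), for 0.1 s.
2. the dish hangs on the bar, clear of the stand, not yet turned (z of dish in the frame of stand above 0.05 m and contact force between dish and stand below 0.1 N and angle between the x axis of dish and the y axis of stand, either way round below 0.35 rad), for 0.1 s.
At the end, for the whole second after the job is handed in: The gripper holds the bar, seated under both lips, and nothing else carries the dish: 48 mm or more above the posts, a quarter turn (11 degrees) from its start, level (5 degrees), still, spout end above the parts bin, ball at rest within 18 mm of the dish's centre (z of dish in the frame of stand above 0.078 m and angle between the x axis of dish and the x axis of stand, either way round below 0.2 rad and x of spout in the frame of parts_bin between -0.053 and 0.053 m and y of spout in the frame of parts_bin between -0.04 and 0.04 m and x of dish in the frame of parts_bin below -0.05 m and angle between dish's own z axis and vertical below 0.09 rad and horizontal distance between ball and dish_centre below 0.018 m and height (world z) of ball above 0.09 m and linear speed of ball below 0.05 m/s and linear speed of dish below 0.03 m/s and z of carry_bar in the frame of dish between 0.048 and 0.057 m and contact force between carry_bar and the fingers above 1 N and contact force between carry_bar and dish above 1 N and contact force between dish and stand below 0.1 N and contact force between dish and parts_bin below 0.1 N and contact force between dish and the arm below 0.1 N and contact force between dish and the fingers below 0.1 N); the arm keeps its last pose, push and grip.
It fails at once if the ball strayed more than 35 mm from the centre of the dish (distance between ball and dish_centre above 0.038 m).
It fails at once if the dish was tipped by more than 15 degrees (angle between dish's own z axis and vertical above 0.26 rad).
It fails at once if the gripper or arm touched the dish or the ball (contact force between any of the fingers, the arm and dish above 0.5 N or contact force between any of the fingers, the arm and ball above 0.2 N).
It fails at once if the parts bin or another thing on the bench was moved (distance of any of parts_bin, tape_masking, brass_blank from where it was at the start of the episode above 0.02 m).
It also fails if it takes over 64 s, if anything falls off the work surface, if the arm or the gripper's body presses on something with over 40 N, if the wrist force passes 120 N, or if a joint passes its speed limit or range.

## Working session

There is one attempt and no reset: what is moved stays moved. The work goes in short steps, Python scripts to look and compute and a tool call to move; the robot and the scene stay as the last step left them, time stands still between calls to the robot, and variables do not carry over. Pictures are saved under pics/ and viewed, at most 10 in all, crops included, and the job is handed in when it is done.

Besides the shell and the picture viewer there is one more tool, called after "Request:" as name([rows], argument=value, ...), one row to a line, values as JSON. move_arm: Moves the arm, as the interface text tells. Its arguments: {"type":"object","properties":{"targets":{"type":"array"},"squeeze":{"type":"number"}},"required":["targets"]}

```bash
mkdir -p pics; cat > h.py <<'E'
import numpy as np, cv2
from scipy.spatial.transform import Rotation as R
from bench import sense, camera, close_job
def rot(o):
    o=np.array(o,float)
    return o if o.shape==(3,3) else (R.from_rotvec(o).as_matrix() if o.size==3 else R.from_quat(o).as_matrix())
def ray(c,u,v):
    K=np.array(c["camera_matrix"]);k=c["k1"]
    d=np.array([(u-K[0,2])/K[0,0],(v-K[1,2])/K[1,1]]);p=d.copy()
    for _ in range(30): p=d/(1+k*(p@p))
    return np.array(c["position"]),rot(c["orientation"])@np.array([p[0],p[1],1])
def onz(c,u,v,z):
    o,d=ray(c,u,v);return o+d*(z-o[2])/d[2]
def proj(c,P):
    K=np.array(c["camera_matrix"]);p=rot(c["orientation"]).T@(np.array(P)-np.array(c["position"]))
    p=p[:2]/p[2];p=p*(1+c["k1"]*(p@p));return K[0,0]*p[0]+K[0,2],K[1,1]*p[1]+K[1,2]
def save(c,n,crop=None,s=1):
    im=c["pixels"][:,:,::-1]
    if crop: im=im[crop[1]:crop[3],crop[0]:crop[2]]
    cv2.imwrite("pics/"+n,cv2.resize(im,None,fx=s,fy=s,interpolation=cv2.INTER_CUBIC))
E
python3 - <<'E'
from h import *
import pickle
for n in ["top","side","wrist"]:
    c=camera(n);pickle.dump(c,open(n+".pkl","wb"));save(c,n+"0.png",s=1.5)
    print(n,c["position"],c["orientation"],c["camera_matrix"],c["k1"])
print(sense())
E
```

```text
top [ 281.25249279   29.37623844 1416.89600693] [-1.99246028  2.22140559 -0.23365499] [[436.29460263   0.         259.70857912]
 [  0.         436.29460263 187.06902133]
 [  0.           0.           1.        ]] -0.1459203318695777
side [ 304.8496241  -993.31335649  641.52312674] [-2.04272365  0.26792619 -0.17619962] [[386.02017566   0.         254.18006564]
 [  0.         386.02017566 191.68576792]
 [  0.           0.           1.        ]] -0.033349633492019096
wrist [224.5192459  586.98108169 372.08811372] [ 1.80769314 -2.30505657 -0.35578233] [[310.51067201   0.         257.94304972]
 [  0.         310.51067201 191.56926274]
 [  0.           0.           1.        ]] -0.061337849423814685
{'clock': 0.15, 'joint_positions': array([ 1.58956224e+00,  3.85359983e-01,  6.95000865e-03, -3.13434395e-04,
       -1.19400450e+00, -2.58590713e-01]), 'joint_velocities': array([-0.00068264, -0.00093803,  0.00393205,  0.00059904, -0.00109604,
        0.00067403]), 'effort': array([ 1.56731903e-04, -3.92677295e+01,  1.88584077e+01,  4.18857649e+00,
       -3.38765531e-03, -2.64590867e-06]), 'eef_pos': array([148.35490259, 606.69127837, 230.4946619 ]), 'tcp_rot': array([ 3.11738045e+00, -3.75797359e-01, -1.01848978e-04]), 'ft_force': array([-0.70856143,  0.53265077, -0.46448527]), 'ft_torque': array([ 0.00895443, -0.04062085, -0.00818218]), 'gripper_force': 0.0, 'finger_gap': 85.3328186440121}
```

View pics/top0.png

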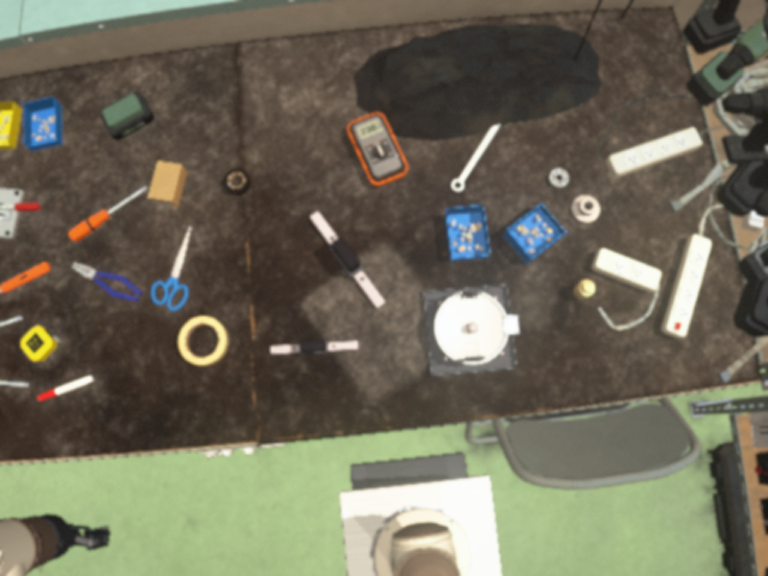

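View pics/side0.png

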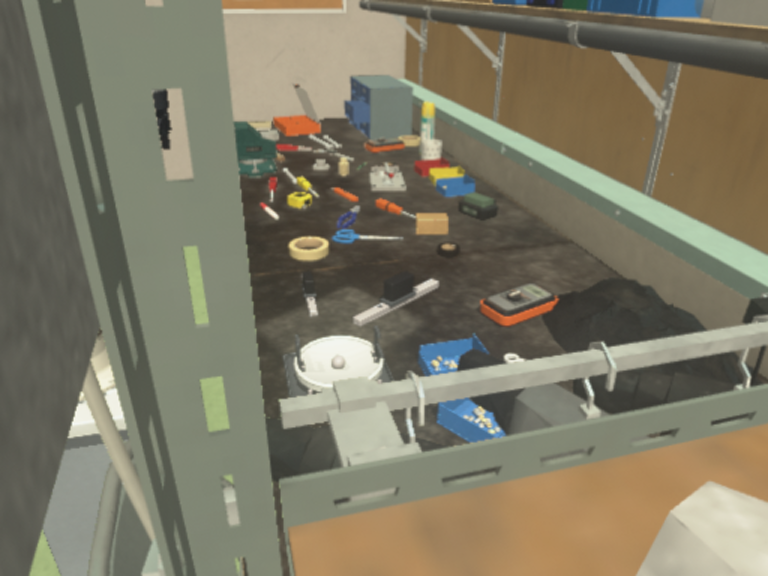

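The top view shows the small bar at about (314,348) on the 1.5x picture. The dish is at (470,327) with its spout to image right, and the target bin is at (467,232). The side view confirms the dish, ball and hooks. Next I'll measure these.

```bash
python3 - <<'E'
from h import *
import pickle
c=pickle.load(open("top.pkl","rb"));im=c["pixels"].astype(int)
def blob(x0,y0,x1,y1,f):
    s=im[y0:y1,x0:x1];m=f(s[...,0],s[...,1],s[...,2]).astype(np.uint8)
    n,l,st,ce=cv2.connectedComponentsWithStats(m)
    return [(st[i,4],np.argwhere(l==i)[:,::-1]+[x0,y0]) for i in np.argsort(-st[:,4]) if i and st[i,4]>15]
br=lambda r,g,b:(r+g+b)>380
# bar
bl=blob(175,220,245,245,br);pts=[p for a,p in bl if a>15];print([len(p) for p in pts])
P=np.array([onz(c,u,v,12)[:2] for p in pts for u,v in p])
d=np.linalg.svd(P-P.mean(0))[2][0];t=(P-P.mean(0))@d
mid=P.mean(0)+d*(t.max()+t.min())/2
print("bar",mid,d,np.degrees(np.arctan2(d[1],d[0])),t.max()-t.min())
# dish
bl=blob(270,180,360,255,br);p=bl[0][1]
ct=p.astype(np.int32);(cx,cy),r=cv2.minEnclosingCircle(ct[ct[:,0]<336].astype(np.float32))
Q=onz(c,cx,cy,30+19);print("dish",len(p),cx,cy,r,Q, onz(c,cx+r,cy,49)-onz(c,cx-r,cy,49))
sp=p[p[:,0]>cx+r+2].mean(0);S=onz(c,*sp,45);e=S-Q;print("spout",sp,S,np.degrees(np.arctan2(e[1],e[0])))
# bins
for roi in [(290,130,330,178),(330,130,380,178)]:
    b=blob(*roi,lambda r,g,b:(b>r+40))
    q=np.array([onz(c,u,v,35)[:2] for u,v in np.vstack([x[1] for x in b])]).astype(np.float32);print("bin",cv2.minAreaRect(q))
# brass
# tape
for roi in [(110,200,160,250),(375,180,402,203)]:
    b=blob(*roi,lambda r,g,b:(r>b+40)&(r>130));q=b[0][1];print("bys",q.mean(0),onz(c,*q.mean(0),25))
save(c,"topz.png",(170,120,420,260),3.2)
E
```

```text
[149, 89]
bar [460.31493844 182.79617481] [0.04703311 0.99889333] 87.30420689246876 192.53522828057197
dish 2181 314.49005126953125 218.30584716796875 27.751314163208008 [ 460.0479875  -155.70898606   49.        ] [ -19.64014652 -175.45846964    0.        ]
spout [345.31578947 216.78947368] [ 454.34648848 -255.03697489   45.        ] -93.28521461852611
bin ((674.545654296875, -174.58108520507812), (89.37548828125, 123.40531158447266), 89.69223022460938)
bin ((658.1289672851562, -324.0745849609375), (91.21317291259766, 114.55580139160156), 31.43732452392578)
bys [134.79054054 226.60472973] [498.34904283 423.34263834  25.        ]
bys [390.61290323 191.61290323] [ 522.58042535 -421.85225332   25.        ]
```

View pics/topz.png

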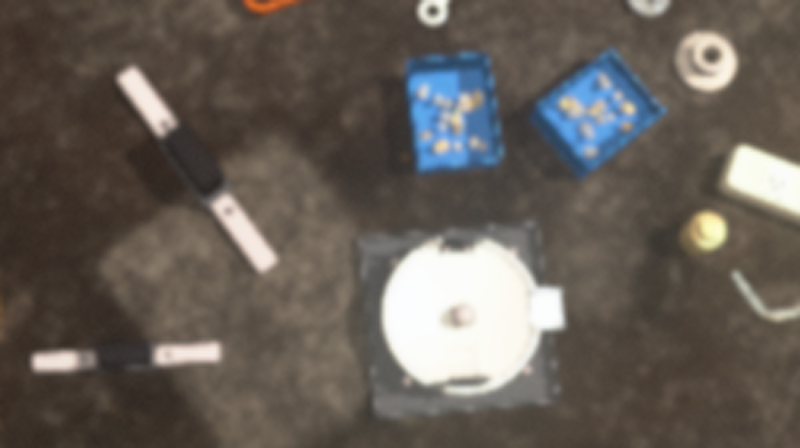

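The zoomed top view shows the small bar at left, the dish with hooks at the image top and bottom of its rim and the spout to the right, and the left bin straight ahead of it. I'll move towards the bar now.

Request:
move_arm([
  {"x": 36, "y": 30, "gripper": 1},
  {"x": 36, "y": 30, "gripper": 1},
  {"x": 36, "y": 30, "gripper": 1},
  {"x": 36, "y": 30, "gripper": 1},
  {"x": 36, "y": 30, "gripper": 1},
])

```text
invalid input at $.targets[0]: expected keys x, y, z, wx, wy, wz, gripper
```

Request:
move_arm([
  {"x": 36, "y": 30, "gripper": 1},
  {"x": 36, "y": 30, "gripper": 1},
  {"x": 36, "y": 30, "gripper": 1},
  {"x": 36, "y": 30, "gripper": 1},
  {"x": 36, "y": 30, "gripper": 1},
])

```text
invalid input at $.targets[0]: expected keys x, y, z, wx, wy, wz, gripper
```

Request:
move_arm([
  {"wz": 8, "gripper": 1},
  {"wz": 8, "gripper": 1},
  {"wz": 8, "gripper": 1},
  {"wz": 8, "gripper": 1},
  {"wz": 8, "gripper": 1},
])

```text
invalid input at $.targets[0]: expected keys x, y, z, wx, wy, wz, gripper
```

Request:
move_arm([
  {"wz": 8, "gripper": 1},
  {"wz": 8, "gripper": 1},
  {"wz": 8, "gripper": 1},
  {"wz": 8, "gripper": 1},
  {"wz": 7, "gripper": 1},
])

```text
invalid input at $.targets[0]: expected keys x, y, z, wx, wy, wz, gripper
```

All keys are needed in every row.

Request:
move_arm([
  {"x": 36, "y": 30, "z": 0, "wx": 0, "wy": 0, "wz": 0, "gripper": 1},
  {"x": 36, "y": 30, "z": 0, "wx": 0, "wy": 0, "wz": 0, "gripper": 1},
  {"x": 36, "y": 30, "z": 0, "wx": 0, "wy": 0, "wz": 0, "gripper": 1},
  {"x": 36, "y": 30, "z": 0, "wx": 0, "wy": 0, "wz": 0, "gripper": 1},
  {"x": 36, "y": 30, "z": 0, "wx": 0, "wy": 0, "wz": 0, "gripper": 1},
])

```text
clock: 0.65
eef_pos: [288.3, 416.8, 231.1]
tcp_rot: [3.119, -0.375, -0.0]
ft_force: [0.2, -0.3, -0.9]
finger_gap: 85.0
gripper_force: 0.0
```

Request:
move_arm([
  {"x": 36, "y": 30, "z": 0, "wx": 0, "wy": 0, "wz": 0, "gripper": 1},
  {"x": 36, "y": 30, "z": 0, "wx": 0, "wy": 0, "wz": 0, "gripper": 1},
  {"x": 36, "y": 30, "z": 0, "wx": 0, "wy": 0, "wz": 0, "gripper": 1},
  {"x": 36, "y": 30, "z": 0, "wx": 0, "wy": 0, "wz": 0, "gripper": 1},
  {"x": 36, "y": 30, "z": 0, "wx": 0, "wy": 0, "wz": 0, "gripper": 1},
])

```text
clock: 1.15
eef_pos: [427.5, 228.4, 231.4]
tcp_rot: [-3.119, 0.375, -0.0]
ft_force: [0.6, 1.3, 0.6]
finger_gap: 85.3
gripper_force: 0.0
```

Request:
move_arm([
  {"x": 0, "y": 0, "z": 0, "wx": 0, "wy": 0, "wz": 8, "gripper": 1},
  {"x": 0, "y": 0, "z": 0, "wx": 0, "wy": 0, "wz": 8, "gripper": 1},
  {"x": 0, "y": 0, "z": 0, "wx": 0, "wy": 0, "wz": 8, "gripper": 1},
  {"x": 0, "y": 0, "z": 0, "wx": 0, "wy": 0, "wz": 8, "gripper": 1},
  {"x": 0, "y": 0, "z": 0, "wx": 0, "wy": 0, "wz": 8, "gripper": 1},
])

```text
clock: 1.65
eef_pos: [426.7, 229.9, 231.0]
tcp_rot: [2.798, -1.428, -0.001]
ft_force: [-0.1, -0.4, -0.7]
finger_gap: 85.7
gripper_force: 0.0
```

Request:
move_arm([
  {"x": 0, "y": 0, "z": 0, "wx": 0, "wy": 0, "wz": 8, "gripper": 1},
  {"x": 0, "y": 0, "z": 0, "wx": 0, "wy": 0, "wz": 8, "gripper": 1},
  {"x": 0, "y": 0, "z": 0, "wx": 0, "wy": 0, "wz": 8, "gripper": 1},
  {"x": 0, "y": 0, "z": 0, "wx": 0, "wy": 0, "wz": 8, "gripper": 1},
  {"x": 0, "y": 0, "z": 0, "wx": 0, "wy": 0, "wz": 7, "gripper": 1},
])

```text
clock: 2.15
eef_pos: [426.6, 230.0, 231.1]
tcp_rot: [2.161, -2.279, -0.0]
ft_force: [0.3, 0.1, -0.6]
finger_gap: 85.6
gripper_force: 0.0
```

```bash
cat >> h.py <<'E'
def tool():
    s=sense();M=rot(s["tcp_rot"]);return s,np.array(s["eef_pos"]),M
def delta(tgt,pz=None):
    s,p,M=tool();print("tcp",p.round(1),"toolx yaw",np.degrees(np.arctan2(M[1,0],M[0,0])).round(2),"tilt",np.degrees(np.arccos(-M[2,2])).round(2),"j",np.degrees(s["joint_positions"]).round(0),"clk",s["clock"],"gap",round(s["finger_gap"],1),"F",np.round(s["ft_force"],1))
    if tgt is not None: print("tool shift",(M.T@(np.array(tgt)-p)).round(1))
E
python3 - <<'E'
from h import *
delta([460.3,182.8,150])
c=camera("wrist");save(c,"w1.png",s=1.5)
import pickle;pickle.dump(c,open("w1.pkl","wb"))
print([np.round(proj(c,[460.3,182.8+d,12])) for d in (-95,0,95)])
E
```

```text
tcp [426.6 230.  231.1] toolx yaw -93.05 tilt 0.03 j [ 48.   8. -19.  -0. -63. -51.] clk 2.15 gap 85.6 F [ 0.3  0.1 -0.6]
tool shift [ 45.4 -36.2  81.1]
[array([220.,  34.]), array([227., 124.]), array([233., 202.])]
```

View pics/w1.png

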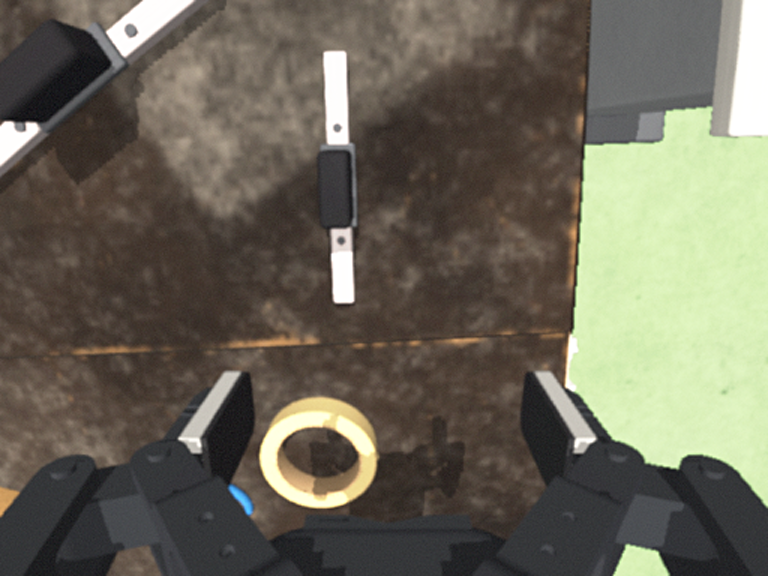

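The wrist view shows the small bar with ends at about (223,35) and (229,201) in native pixels, close to where I predicted.

```bash
python3 - <<'E'
from h import *
import pickle
c=pickle.load(open("w1.pkl","rb"));im=c["pixels"].astype(int)
m=np.zeros(im.shape[:2],bool);m[25:210,205:245]=im[25:210,205:245].sum(2)>500
P=np.array([onz(c,u,v,12)[:2] for v,u in np.argwhere(m)])
q=cv2.minAreaRect(P.astype(np.float32));print(q)
d=np.linalg.svd(P-P.mean(0))[2][0];print(np.degrees(np.arctan2(d[1],d[0])))
delta([*q[0],150])
E
```

```text
((461.7552490234375, 181.70538330078125), (188.55303955078125, 16.72007179260254), 87.51544189453125)
87.46694986787186
tcp [426.7 230.  231.1] toolx yaw -93.22 tilt 0.04 j [ 48.   8. -19.  -0. -63. -51.] clk 2.2 gap 85.4 F [-1.1  0.3  0.2]
tool shift [ 46.2 -37.8  81.1]
```

Request:
move_arm([
  {"x": 9.2, "y": -7.5, "z": 28, "wx": 0, "wy": 0, "wz": -0.6, "gripper": 1},
  {"x": 9.2, "y": -7.5, "z": 28, "wx": 0, "wy": 0, "wz": 0, "gripper": 1},
  {"x": 9.2, "y": -7.5, "z": 28, "wx": 0, "wy": 0, "wz": 0, "gripper": 1},
  {"x": 9.2, "y": -7.5, "z": 28, "wx": 0, "wy": 0, "wz": 0, "gripper": 1},
  {"x": 9.2, "y": -7.5, "z": 28, "wx": 0, "wy": 0, "wz": 0, "gripper": 1},
])

```text
clock: 2.7
eef_pos: [462.7, 182.3, 90.3]
tcp_rot: [-2.182, 2.26, -0.0]
ft_force: [0.7, 0.4, 0.5]
finger_gap: 85.5
gripper_force: 0.0
```

Request:
move_arm([
  {"x": 0, "y": 0, "z": 25, "wx": 0, "wy": 0, "wz": 0, "gripper": 1},
  {"x": 0, "y": 0, "z": 20, "wx": 0, "wy": 0, "wz": 0, "gripper": 1},
  {"x": 0, "y": 0, "z": 15, "wx": 0, "wy": 0, "wz": 0, "gripper": 1},
  {"x": 0, "y": 0, "z": 8, "wx": 0, "wy": 0, "wz": 0, "gripper": 1},
  {"x": 0, "y": 0, "z": 3, "wx": 0, "wy": 0, "wz": 0, "gripper": 1},
])

```text
clock: 3.2
eef_pos: [462.2, 182.5, 19.6]
tcp_rot: [2.18, -2.26, -0.0]
ft_force: [0.1, 0.3, -0.0]
finger_gap: 85.2
gripper_force: 0.0
```

Request:
move_arm([
  {"x": 0, "y": 0, "z": 0, "wx": 0, "wy": 0, "wz": 0, "gripper": 0.2},
  {"x": 0, "y": 0, "z": 0, "wx": 0, "wy": 0, "wz": 0, "gripper": -0.2},
  {"x": 0, "y": 0, "z": 0, "wx": 0, "wy": 0, "wz": 0, "gripper": -1},
  {"x": 0, "y": 0, "z": 0, "wx": 0, "wy": 0, "wz": 0, "gripper": -1},
  {"x": 0, "y": 0, "z": 0, "wx": 0, "wy": 0, "wz": 0, "gripper": -1},
], squeeze=80)

```text
clock: 3.7
eef_pos: [462.7, 183.0, 20.9]
tcp_rot: [-2.179, 2.261, -0.0]
ft_force: [-0.6, -0.4, 3.0]
finger_gap: 20.7
gripper_force: 78.7
```

Request:
move_arm([
  {"x": 0, "y": 0, "z": 0, "wx": 0, "wy": 0, "wz": 0, "gripper": -1},
  {"x": 0, "y": 0, "z": 0, "wx": 0, "wy": 0, "wz": 0, "gripper": -1},
  {"x": 0, "y": 0, "z": 0, "wx": 0, "wy": 0, "wz": 0, "gripper": -1},
  {"x": 0, "y": 0, "z": 0, "wx": 0, "wy": 0, "wz": 0, "gripper": -1},
  {"x": 0, "y": 0, "z": 0, "wx": 0, "wy": 0, "wz": 0, "gripper": -1},
])

```text
clock: 4.2
eef_pos: [462.7, 183.0, 20.8]
tcp_rot: [-2.179, 2.262, -0.0]
ft_force: [-1.3, 0.5, 5.3]
finger_gap: 20.9
gripper_force: 78.9
```

```bash
python3 - <<'E'
from h import *
delta([460,-156,220])
E
```

```text
tcp [462.7 183.   20.8] toolx yaw -92.12 tilt 0.04 j [ 40.  25. -32.   0. -33. -42.] clk 4.2 gap 20.9 F [-1.3  0.5  5.3]
tool shift [ 338.7   -9.9 -199.3]
```

Request:
move_arm([
  {"x": 0, "y": 0, "z": -15, "wx": 0, "wy": 0, "wz": 0, "gripper": -1},
  {"x": 0, "y": 0, "z": -40, "wx": 0, "wy": 0, "wz": 0, "gripper": -1},
  {"x": 0, "y": 0, "z": -45, "wx": 0, "wy": 0, "wz": 0, "gripper": -1},
  {"x": 0, "y": 0, "z": -45, "wx": 0, "wy": 0, "wz": 0, "gripper": -1},
  {"x": 0, "y": 0, "z": -45, "wx": 0, "wy": 0, "wz": 0, "gripper": -1},
])

```text
clock: 4.7
eef_pos: [461.6, 182.2, 211.2]
tcp_rot: [2.178, -2.262, -0.001]
ft_force: [0.7, 1.1, -3.0]
finger_gap: 20.5
gripper_force: 78.4
```

Request:
move_arm([
  {"x": 30, "y": -2, "z": -10, "wx": 0, "wy": 0, "wz": 0, "gripper": -1},
  {"x": 40, "y": -2, "z": 0, "wx": 0, "wy": 0, "wz": 0, "gripper": -1},
  {"x": 45, "y": -2, "z": 0, "wx": 0, "wy": 0, "wz": 0, "gripper": -1},
  {"x": 45, "y": -2, "z": 0, "wx": 0, "wy": 0, "wz": 0, "gripper": -1},
  {"x": 30, "y": -2, "z": 0, "wx": 0, "wy": 0, "wz": 0, "gripper": -1},
])

```text
clock: 5.2
eef_pos: [464.0, -9.8, 219.4]
tcp_rot: [2.177, -2.263, -0.002]
ft_force: [1.3, -0.0, -1.2]
finger_gap: 20.6
gripper_force: 78.9
```

Request:
move_arm([
  {"x": 0, "y": 0, "z": 0, "wx": 0, "wy": 0, "wz": 0, "gripper": -1},
  {"x": 0, "y": 0, "z": 0, "wx": 0, "wy": 0, "wz": 0, "gripper": -1},
  {"x": 0, "y": 0, "z": 0, "wx": 0, "wy": 0, "wz": 0, "gripper": -1},
  {"x": 0, "y": 0, "z": 0, "wx": 0, "wy": 0, "wz": 0, "gripper": -1},
  {"x": 0, "y": 0, "z": 0, "wx": 0, "wy": 0, "wz": 0, "gripper": -1},
])

```text
clock: 5.7
eef_pos: [465.4, -6.7, 220.1]
tcp_rot: [2.181, -2.261, -0.0]
ft_force: [0.1, -0.8, -1.6]
finger_gap: 21.0
gripper_force: 78.8
```

```bash
python3 - <<'E'
from h import *
import pickle
c=camera("wrist");pickle.dump(c,open("w2.pkl","wb"));save(c,"w2.png",s=1.5)
delta([460,-156,220]); print(proj(c,[460,-156,49]))
E
```

```text
tcp [465.4  -6.8 220.2] toolx yaw -92.06 tilt 0.01 j [ 19.   7. -22.  -0. -61. -21.] clk 5.75 gap 20.9 F [-1.2 -1.  -1.6]
tool shift [1.493e+02 1.000e-01 2.000e-01]
(np.float64(258.9290917220662), np.float64(13.738067852322104))
```

View pics/w2.png

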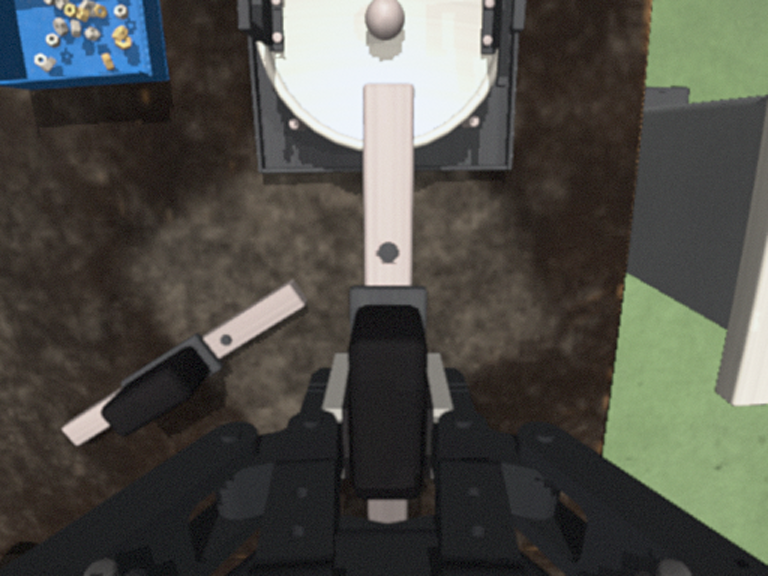

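The view shows the bar gripped straight, the ball at about (385,17), the hooks cut off at the image top and the tray below them. I'll move 65 mm closer and raise the arm slightly.

Request:
move_arm([
  {"x": 10, "y": 0, "z": -10, "wx": 0, "wy": 0, "wz": 0, "gripper": -1},
  {"x": 20, "y": 0, "z": -10, "wx": 0, "wy": 0, "wz": 0, "gripper": -1},
  {"x": 20, "y": 0, "z": -10, "wx": 0, "wy": 0, "wz": 0, "gripper": -1},
  {"x": 15, "y": 0, "z": 0, "wx": 0, "wy": 0, "wz": 0, "gripper": -1},
  {"x": 0, "y": 0, "z": 0, "wx": 0, "wy": 0, "wz": 0, "gripper": -1},
])

```text
clock: 6.25
eef_pos: [463.0, -73.9, 251.4]
tcp_rot: [-2.177, 2.264, -0.002]
ft_force: [0.1, 0.4, -2.3]
finger_gap: 20.5
gripper_force: 78.9
```

```bash
python3 - <<'E'
from h import *
import pickle
c=camera("wrist");pickle.dump(c,open("w3.pkl","wb"));save(c,"w3.png",(80,0,400,240),2.5)
delta([460,-156,220]); print(proj(c,[460,-156,49]))
E
```

```text
tcp [463.  -73.2 251. ] toolx yaw -92.23 tilt 0.05 j [ 11.   6. -19.  -0. -66. -13.] clk 6.3 gap 21.3 F [ 0.5  0.1 -1.9]
tool shift [82.8 -0.2 30.9]
(np.float64(258.86099735869857), np.float64(90.36160044203672))
```

View pics/w3.png

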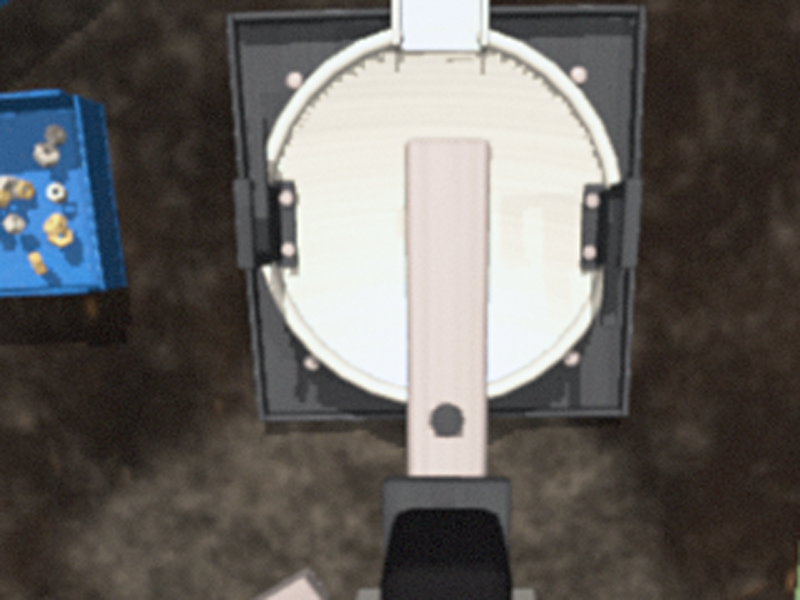

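```bash
python3 - <<'E'
from h import *
import pickle
c=pickle.load(open("w3.pkl","rb"))
w=lambda x,y,z:onz(c,80+x/2.5,y/2.5,z)[:2]
a=w(244,224,102);b=w(631,224,102);e=a-b
print("lips",a,b,(a+b)/2,np.hypot(*e),np.degrees(np.arctan2(e[1],e[0])))
p=[w(*q,38) for q in [(294,79),(579,74),(311,362),(572,358)]]
print("pins",np.round(p,1),np.mean(p,0));v=p[1]-p[0];v2=p[3]-p[2];print([np.degrees(np.arctan2(-k[1],-k[0])) for k in (v,v2)],np.hypot(*v),np.hypot(*v2),np.hypot(*(p[0]-p[2])))
for z in [(415,50),(480,50)]: print("spout root",w(*z,47))
s1=w(399,50,51);s2=w(485,50,51);print((s1+s2)/2)
# rim fit: bright outer boundary
im=c["pixels"].astype(int).sum(2)
pts=[]
for th in np.radians(list(range(20,65,3))+list(range(115,160,3))+list(range(205,250,3))+list(range(295,340,3))):
    u0,v0=80+446/2.5,215/2.5
    for r in np.arange(85,50,-.25):
        u,v=u0+r*np.cos(th),v0+r*np.sin(th)
        if 0<=v<383 and im[int(round(v)),int(round(u))]>480: pts.append(onz(c,u,v,49)[:2]);break
pts=np.array(pts)
A=np.c_[2*pts,np.ones(len(pts))]
for _ in range(3):
    s=np.linalg.lstsq(A,(pts**2).sum(1),rcond=None)[0];rr=np.sqrt(s[2]+s[:2]@s[:2]);res=np.hypot(*(pts-s[:2]).T)-rr
    k=abs(res)<2.5;pts=pts[k];A=A[k]
print("rim",s[:2],rr,len(pts))
# bar end in view
be=[w(408,140,251-20.8+12),w(490,140,251-20.8+12)];print("bar end",be)
delta(None)
E
```

```text
lips [ 533.15114911 -159.4404894 ] [ 394.02614073 -153.83318336] [ 463.58864492 -156.63683638] 139.23796119616847 -2.308004734977671
pins [[ 521.8 -218.5]
 [ 402.4 -215.6]
 [ 524.8  -98.8]
 [ 405.   -95.9]] [ 463.51872486 -157.19890689]
[np.float64(-1.3966484994493138), np.float64(-1.4023811995483504)] 119.45793807702758 119.84058514839762 119.66692045169404
spout root [ 470.29927508 -225.40457008]
spout root [ 444.01307956 -224.35716938]
[ 459.39766481 -224.148622  ]
rim [ 463.92474357 -157.59944955] 78.03042020763864 51
bar end [array([ 466.96582098, -169.44873873]), array([ 452.12994905, -168.85952182])]
tcp [463.  -73.2 251. ] toolx yaw -92.23 tilt 0.05 j [ 11.   6. -19.  -0. -66. -13.] clk 6.3 gap 21.3 F [ 0.5  0.1 -1.9]
```

Request:
move_arm([
  {"x": 12, "y": -1, "z": 0, "wx": 0, "wy": 0, "wz": 0, "gripper": -1},
  {"x": 20, "y": -1, "z": 0, "wx": 0, "wy": 0, "wz": 0, "gripper": -1},
  {"x": 20, "y": -1, "z": 0, "wx": 0, "wy": 0, "wz": 0, "gripper": -1},
  {"x": 20, "y": -1, "z": 0, "wx": 0, "wy": 0, "wz": 0, "gripper": -1},
  {"x": 12, "y": -0.8, "z": 0, "wx": 0, "wy": 0, "wz": 0, "gripper": -1},
])

```text
clock: 6.8
eef_pos: [464.6, -157.6, 250.2]
tcp_rot: [2.179, -2.262, -0.0]
ft_force: [0.6, 0.1, -2.0]
finger_gap: 20.8
gripper_force: 78.9
```

Request:
move_arm([
  {"x": 0, "y": 0, "z": 6, "wx": 0, "wy": 0, "wz": 7.6, "gripper": -1},
  {"x": 0, "y": 0, "z": 6, "wx": 0, "wy": 0, "wz": 7.6, "gripper": -1},
  {"x": 0, "y": 0, "z": 6, "wx": 0, "wy": 0, "wz": 7.6, "gripper": -1},
  {"x": 0, "y": 0, "z": 6, "wx": 0, "wy": 0, "wz": 7.6, "gripper": -1},
  {"x": 0, "y": 0, "z": 6, "wx": 0, "wy": 0, "wz": 7.6, "gripper": -1},
])

```text
clock: 7.3
eef_pos: [464.7, -156.5, 220.1]
tcp_rot: [1.317, -2.852, -0.0]
ft_force: [0.5, 0.2, -2.3]
finger_gap: 20.7
gripper_force: 78.7
```

Request:
move_arm([
  {"x": 0, "y": 0, "z": 6, "wx": 0, "wy": 0, "wz": 7.6, "gripper": -1},
  {"x": 0, "y": 0, "z": 6, "wx": 0, "wy": 0, "wz": 7.6, "gripper": -1},
  {"x": 0, "y": 0, "z": 6, "wx": 0, "wy": 0, "wz": 7.6, "gripper": -1},
  {"x": 0, "y": 0, "z": 6, "wx": 0, "wy": 0, "wz": 7.6, "gripper": -1},
  {"x": 0, "y": 0, "z": 6, "wx": 0, "wy": 0, "wz": 7.6, "gripper": -1},
])

```text
clock: 7.8
eef_pos: [464.8, -156.4, 190.1]
tcp_rot: [0.317, -3.125, 0.0]
ft_force: [-0.2, -0.1, -1.7]
finger_gap: 21.0
gripper_force: 78.7
```

Request:
move_arm([
  {"x": 0, "y": 0, "z": 6, "wx": 0, "wy": 0, "wz": 7.6, "gripper": -1},
  {"x": 0, "y": 0, "z": 6, "wx": 0, "wy": 0, "wz": 7.6, "gripper": -1},
  {"x": 0, "y": 0, "z": 6, "wx": 0, "wy": 0, "wz": 7.6, "gripper": -1},
  {"x": 0, "y": 0, "z": 6, "wx": 0, "wy": 0, "wz": 7.6, "gripper": -1},
  {"x": 0, "y": 0, "z": 6, "wx": 0, "wy": 0, "wz": 7.6, "gripper": -1},
])

```text
clock: 8.3
eef_pos: [464.9, -156.5, 160.1]
tcp_rot: [-0.718, -3.058, 0.0]
ft_force: [0.1, 0.4, -2.1]
finger_gap: 21.2
gripper_force: 78.7
```

Request:
move_arm([
  {"x": 0, "y": 0, "z": 6, "wx": 0, "wy": 0, "wz": 0, "gripper": -1},
  {"x": 0, "y": 0, "z": 6, "wx": 0, "wy": 0, "wz": 0, "gripper": -1},
  {"x": 0, "y": 0, "z": 3, "wx": 0, "wy": 0, "wz": 0, "gripper": -1},
  {"x": 0, "y": 0, "z": 0, "wx": 0, "wy": 0, "wz": 0, "gripper": -1},
  {"x": 0, "y": 0, "z": 0, "wx": 0, "wy": 0, "wz": 0, "gripper": -1},
])

```text
clock: 8.8
eef_pos: [464.8, -156.6, 145.4]
tcp_rot: [0.709, 3.06, -0.0]
ft_force: [-0.7, 0.2, -1.6]
finger_gap: 20.7
gripper_force: 78.7
```

```bash
python3 - <<'E'
from h import *
import pickle
c=camera("wrist");pickle.dump(c,open("w4.pkl","wb"));save(c,"w4.png",s=1.5)
delta([464.6,-157.5,98])
E
```

```text
tcp [ 464.9 -156.6  145.6] toolx yaw 153.9 tilt 0.03 j [   0.   14.  -25.    0.  -51. -117.] clk 8.85 gap 20.7 F [ 0.1 -0.3 -1.6]
tool shift [-0.1 -1.  47.6]
```

View pics/w4.png

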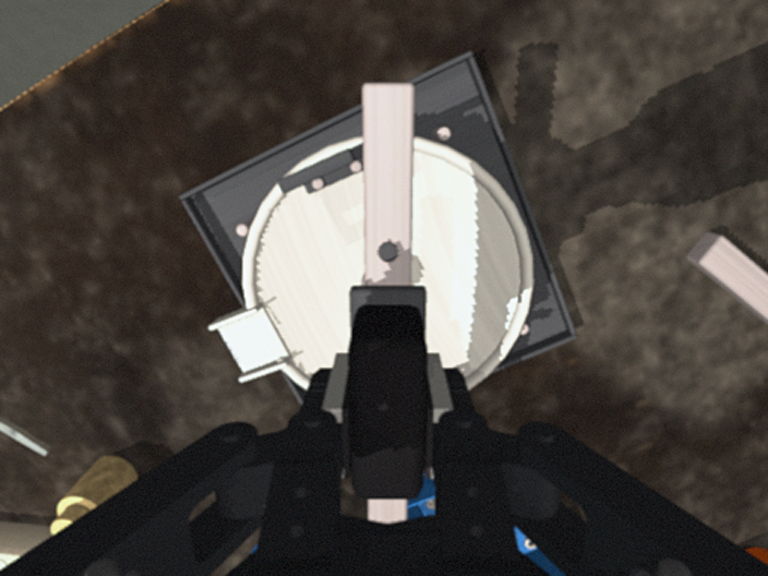

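The bar is about 25° clockwise of the dish axis. The near hook's lip, at about (320,165), sits left of the bar as it should. Lowering now.

Request:
move_arm([
  {"x": 0, "y": -0.5, "z": 10, "wx": 0, "wy": 0, "wz": 0, "gripper": -1},
  {"x": 0, "y": -0.5, "z": 12, "wx": 0, "wy": 0, "wz": 0, "gripper": -1},
  {"x": 0, "y": 0, "z": 12, "wx": 0, "wy": 0, "wz": 0, "gripper": -1},
  {"x": 0, "y": 0, "z": 8, "wx": 0, "wy": 0, "wz": 0, "gripper": -1},
  {"x": 0, "y": 0, "z": 4, "wx": 0, "wy": 0, "wz": 0, "gripper": -1},
])

```text
clock: 9.35
eef_pos: [463.7, -157.5, 98.3]
tcp_rot: [-0.71, -3.059, 0.0]
ft_force: [-0.8, 0.8, -1.7]
finger_gap: 21.2
gripper_force: 78.7
```

```bash
python3 - <<'E'
from h import *
import pickle
c=camera("side");pickle.dump(c,open("s5.pkl","wb"));save(c,"s5.png",(180,160,300,280),5)
delta([464.6,-157.5,98])
E
```

```text
tcp [ 463.6 -157.4   98.1] toolx yaw 153.86 tilt 0.12 j [   0.   18.  -28.   -0.  -44. -116.] clk 9.4 gap 20.9 F [-0.6  0.8 -1.9]
tool shift [-0.9  0.4  0.1]
```

View pics/s5.png

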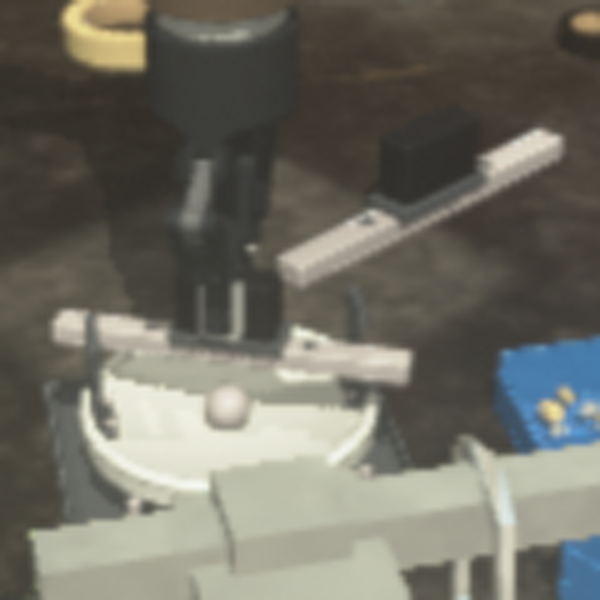

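The side view shows the bar between the hooks at ledge height, with the ball centred and no contact force. I'll twist anticlockwise.

Request:
move_arm([
  {"x": 0, "y": 0, "z": 0, "wx": 0, "wy": 0, "wz": -2.4, "gripper": -1},
  {"x": 0, "y": 0, "z": 0, "wx": 0, "wy": 0, "wz": -2.4, "gripper": -1},
  {"x": 0, "y": 0, "z": 0, "wx": 0, "wy": 0, "wz": -2.4, "gripper": -1},
  {"x": 0, "y": 0, "z": 0, "wx": 0, "wy": 0, "wz": -2.4, "gripper": -1},
  {"x": -0.5, "y": 0, "z": 0, "wx": 0, "wy": 0, "wz": -2.4, "gripper": -1},
])

```text
clock: 9.9
eef_pos: [465.1, -157.7, 99.7]
tcp_rot: [0.383, 3.117, -0.0]
ft_force: [-0.2, 0.8, -2.5]
finger_gap: 20.8
gripper_force: 78.8
```

Request:
move_arm([
  {"x": -0.5, "y": 0, "z": 0, "wx": 0, "wy": 0, "wz": -2.4, "gripper": -1},
  {"x": 0, "y": 0, "z": 0, "wx": 0, "wy": 0, "wz": -2.4, "gripper": -1},
  {"x": 0, "y": 0, "z": 0, "wx": 0, "wy": 0, "wz": -2.4, "gripper": -1},
  {"x": 0, "y": 0, "z": 0, "wx": 0, "wy": 0, "wz": -2, "gripper": -1},
  {"x": 0, "y": 0, "z": 0, "wx": 0, "wy": 0, "wz": -1, "gripper": -1},
])

```text
clock: 10.4
eef_pos: [465.6, -157.8, 99.7]
tcp_rot: [0.106, 3.139, -0.0]
ft_force: [0.1, 0.3, -2.8]
finger_gap: 20.9
gripper_force: 78.8
```

```bash
python3 - <<'E'
from h import *
delta([464.7,-157.1,98]);print(sense()["ft_torque"])
c=camera("wrist");save(c,"w6.png",s=1.5)
c=camera("side");save(c,"s6.png",(180,160,300,280),5)
E
```

```text
tcp [ 465.6 -157.8   99.7] toolx yaw 176.12 tilt 0.06 j [  0.  18. -28.   0. -44. -94.] clk 10.4 gap 20.9 F [ 0.1  0.3 -2.8]
tool shift [0.9 0.6 1.7]
[0.03758662 0.01655267 0.0136285 ]
```

View pics/w6.png

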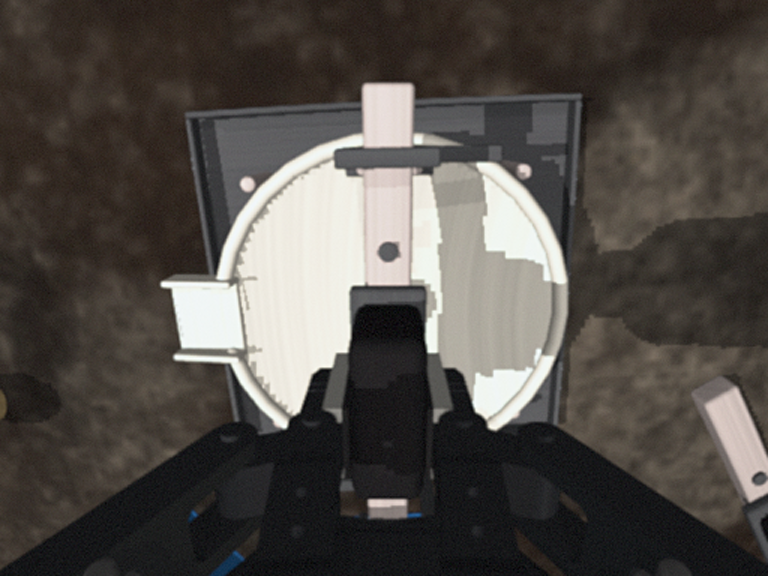

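The wrist view shows the bar centred under the near lip (lip columns 335–440, bar 363–413), and the spout intact on the left. Before lifting I'll check how parallel lip and bar are.

```bash
python3 - <<'E'
from h import *
im=cv2.imread("pics/w6.png").astype(int).sum(2)
# upper lip edge over white dish/bar: scan columns for dark onset
for name,xs in [("bar",range(368,410,2))]:
    g=np.diff(im[130:200,:],axis=0)
    top=[130+np.argmin(g[:35,x]) for x in xs];bot=[150+np.argmax(g[20:,x]) for x in xs]
    print(np.degrees(np.arctan(np.polyfit(list(xs),top,1)[0])),np.degrees(np.arctan(np.polyfit(list(xs),bot,1)[0])),top[::5],bot[::5])
from bench import camera
c=camera("wrist");print(sense()["eef_pos"])
# lip ends on plane z=102, spout edges
e=lambda x,y,z:onz(c,x/1.5,y/1.5,z)[:2]
a,b=e(335,158,102),e(440,158,102);d=a-b;print("dish x from lip",(a+b)/2,np.hypot(*d),np.degrees(np.arctan2(d[1],d[0])))
a,b=(e(163,285,45)+e(175,358,45))/2,None;print("spout end",a)
E
```

```text
-1.8224326876329298 -1.0044334857568071 [np.int64(147), np.int64(147), np.int64(146), np.int64(146), np.int64(146)] [np.int64(168), np.int64(167), np.int64(167), np.int64(167), np.int64(167)]
[ 465.35705458 -157.74363267   99.52802729]
dish x from lip [ 394.07750716 -154.0735015 ] 30.431558814413425 -93.9687631318501
spout end [ 461.28236739 -259.24222389]
```

View pics/s6.png

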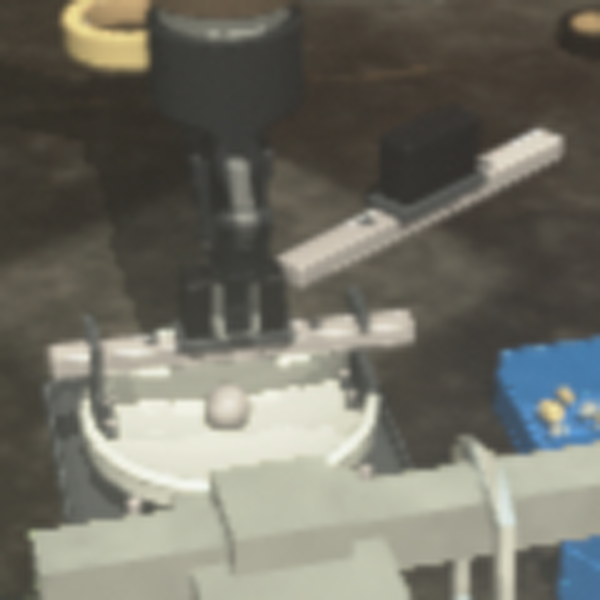

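The side view shows the bar between the hooks with the ball centred. The lip sits about 1.5° further anticlockwise than the bar, so I'll trim that and then start a slow lift.

Request:
move_arm([
  {"x": 0, "y": 0.3, "z": 0, "wx": 0, "wy": 0, "wz": -0.7, "gripper": -1},
  {"x": 0, "y": 0.3, "z": 0, "wx": 0, "wy": 0, "wz": -0.7, "gripper": -1},
  {"x": 0, "y": 0, "z": 0, "wx": 0, "wy": 0, "wz": 0, "gripper": -1},
  {"x": 0, "y": 0, "z": 0, "wx": 0, "wy": 0, "wz": 0, "gripper": -1},
  {"x": 0, "y": 0, "z": 0, "wx": 0, "wy": 0, "wz": 0, "gripper": -1},
])

```text
clock: 11.05
eef_pos: [465.2, -157.2, 99.3]
tcp_rot: [0.07, 3.141, -0.0]
ft_force: [-1.4, -0.5, -2.7]
finger_gap: 20.9
gripper_force: 78.8
```

Request:
move_arm([
  {"x": 0, "y": 0, "z": -1, "wx": 0, "wy": 0, "wz": 0, "gripper": -1},
  {"x": 0, "y": 0, "z": -1, "wx": 0, "wy": 0, "wz": 0, "gripper": -1},
  {"x": 0, "y": 0, "z": -1, "wx": 0, "wy": 0, "wz": 0, "gripper": -1},
  {"x": 0, "y": 0, "z": -1, "wx": 0, "wy": 0, "wz": 0, "gripper": -1},
  {"x": 0, "y": 0, "z": -1, "wx": 0, "wy": 0, "wz": 0, "gripper": -1},
])

```text
clock: 11.55
eef_pos: [465.2, -157.2, 104.4]
tcp_rot: [0.07, 3.141, -0.0]
ft_force: [0.7, 0.0, -2.5]
finger_gap: 21.3
gripper_force: 78.8
```

Request:
move_arm([
  {"x": 0, "y": 0, "z": -1, "wx": 0, "wy": 0, "wz": 0, "gripper": -1},
  {"x": 0, "y": 0, "z": -1, "wx": 0, "wy": 0, "wz": 0, "gripper": -1},
  {"x": 0, "y": 0, "z": -1, "wx": 0, "wy": 0, "wz": 0, "gripper": -1},
  {"x": 0, "y": 0, "z": -1, "wx": 0, "wy": 0, "wz": 0, "gripper": -1},
  {"x": 0, "y": 0, "z": -1, "wx": 0, "wy": 0, "wz": 0, "gripper": -1},
])

```text
clock: 12.05
eef_pos: [465.0, -157.1, 109.1]
tcp_rot: [-0.07, -3.14, -0.0]
ft_force: [0.3, 0.5, -5.6]
finger_gap: 20.7
gripper_force: 78.4
```

```bash
python3 - <<'E'
from h import *
delta(None);print(sense()["ft_torque"])
c=camera("side");save(c,"s7.png",(180,160,300,280),5)
E
```

```text
tcp [ 465.  -157.1  109.1] toolx yaw 177.45 tilt 0.04 j [  0.  17. -28.  -0. -46. -93.] clk 12.05 gap 20.7 F [ 0.3  0.5 -5.6]
[-0.01757501 -0.03671608  0.01712929]
```

View pics/s7.png

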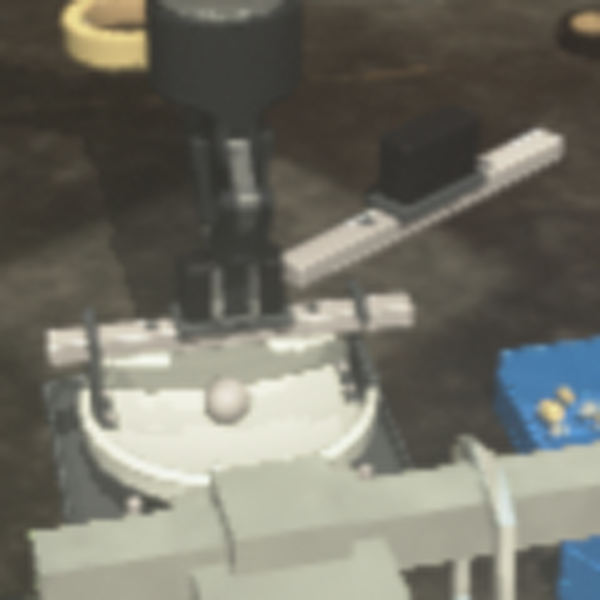

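The dish now hangs on the bar (force −5.6 N) with the ball centred. Continuing straight up.

Request:
move_arm([
  {"x": 0, "y": 0, "z": -2, "wx": 0, "wy": 0, "wz": 0, "gripper": -1},
  {"x": 0, "y": 0, "z": -3, "wx": 0, "wy": 0, "wz": 0, "gripper": -1},
  {"x": 0, "y": 0, "z": -4, "wx": 0, "wy": 0, "wz": 0, "gripper": -1},
  {"x": 0, "y": 0, "z": -5, "wx": 0, "wy": 0, "wz": 0, "gripper": -1},
  {"x": 0, "y": 0, "z": -6, "wx": 0, "wy": 0, "wz": 0, "gripper": -1},
])

```text
clock: 12.6
eef_pos: [465.2, -157.1, 129.8]
tcp_rot: [-0.07, -3.141, -0.0]
ft_force: [0.4, -0.7, -5.9]
finger_gap: 20.8
gripper_force: 78.4
```

Request:
move_arm([
  {"x": 0, "y": 0, "z": -6, "wx": 0, "wy": 0, "wz": 0, "gripper": -1},
  {"x": 0, "y": 0, "z": -6, "wx": 0, "wy": 0, "wz": 0, "gripper": -1},
  {"x": 0, "y": 0, "z": -6, "wx": 0, "wy": 0, "wz": 0, "gripper": -1},
  {"x": 0, "y": 0, "z": -6, "wx": 0, "wy": 0, "wz": 0, "gripper": -1},
  {"x": 0, "y": 0, "z": -6, "wx": 0, "wy": 0, "wz": 0, "gripper": -1},
])

```text
clock: 13.1
eef_pos: [465.1, -157.1, 159.8]
tcp_rot: [-0.07, -3.141, -0.0]
ft_force: [-0.2, -0.2, -6.4]
finger_gap: 20.8
gripper_force: 78.4
```

Request:
move_arm([
  {"x": 0, "y": 0, "z": -5, "wx": 0, "wy": 0, "wz": 0, "gripper": -1},
  {"x": 0, "y": 0, "z": -4, "wx": 0, "wy": 0, "wz": 0, "gripper": -1},
  {"x": 0, "y": 0, "z": -3, "wx": 0, "wy": 0, "wz": 0, "gripper": -1},
  {"x": 0, "y": 0, "z": -2, "wx": 0, "wy": 0, "wz": 0, "gripper": -1},
  {"x": 0, "y": 0, "z": -1, "wx": 0, "wy": 0, "wz": 0, "gripper": -1},
])

```text
clock: 13.6
eef_pos: [465.2, -157.1, 174.4]
tcp_rot: [-0.07, -3.141, -0.0]
ft_force: [-0.4, -0.1, -7.0]
finger_gap: 20.8
gripper_force: 78.4
```

```bash
python3 - <<'E'
from h import *
import pickle
delta(None)
# bin pose from the start top picture: outline rays at wall-top height by edges
c=pickle.load(open("top.pkl","rb"));im=c["pixels"].astype(int);s=im[130:180,290:332]
m=(s[...,2]>s[...,0]+40).astype(np.uint8);p=np.argwhere(m)[:,::-1]+[290,130]
for z in(0,27,40,50):
    q=np.array([onz(c,u,v,z)[:2] for u,v in p]);print(z,q.min(0).round(),q.max(0).round(),q.mean(0).round(1))
# bin in w3: near corner seen; side walls (top z 40)
c=pickle.load(open("w3.pkl","rb"));w=lambda x,y,z:onz(c,80+x/2.5,y/2.5,z)[:2]
print("front wall top corners",w(104,95,40),w(126,288,27),w(75,93,40))
E
```

```text
tcp [ 465.2 -157.1  174.4] toolx yaw 177.46 tilt 0.0 j [  0.  12. -23.  -0. -55. -93.] clk 13.6 gap 20.8 F [-0.4 -0.1 -7. ]
0 [ 621. -226.] [ 748. -134.] [ 683.8 -179.3]
27 [ 615. -221.] [ 739. -131.] [ 676.2 -175.3]
40 [ 612. -219.] [ 735. -129.] [ 672.5 -173.4]
50 [ 609. -217.] [ 731. -128.] [ 669.6 -171.9]
front wall top corners [ 602.8590786  -216.68297902] [ 610.31106224 -135.61867477] [ 615.3153032  -218.33370278]
```

Request:
move_arm([
  {"x": 0, "y": 0, "z": 0, "wx": 0, "wy": 0, "wz": -0.5, "gripper": -1},
  {"x": 0, "y": 0, "z": 0, "wx": 0, "wy": 0, "wz": -1, "gripper": -1},
  {"x": 0, "y": 0, "z": 0, "wx": 0, "wy": 0, "wz": -1.5, "gripper": -1},
  {"x": 0, "y": 0, "z": 0, "wx": 0, "wy": 0, "wz": -2, "gripper": -1},
  {"x": 0, "y": 0, "z": 0, "wx": 0, "wy": 0, "wz": -2.5, "gripper": -1},
])

```text
clock: 14.1
eef_pos: [465.1, -157.1, 174.2]
tcp_rot: [0.14, -3.138, -0.0]
ft_force: [0.6, -0.7, -5.5]
finger_gap: 20.5
gripper_force: 78.3
```

Request:
move_arm([
  {"x": 0, "y": 0, "z": 0, "wx": 0, "wy": 0, "wz": -3, "gripper": -1},
  {"x": 0, "y": 0, "z": 0, "wx": 0, "wy": 0, "wz": -3, "gripper": -1},
  {"x": 0, "y": 0, "z": 0, "wx": 0, "wy": 0, "wz": -3, "gripper": -1},
  {"x": 0, "y": 0, "z": 0, "wx": 0, "wy": 0, "wz": -3, "gripper": -1},
  {"x": 0, "y": 0, "z": 0, "wx": 0, "wy": 0, "wz": -3, "gripper": -1},
])

```text
clock: 14.6
eef_pos: [465.1, -157.1, 174.2]
tcp_rot: [0.549, -3.093, -0.0]
ft_force: [-0.2, -0.5, -5.9]
finger_gap: 20.9
gripper_force: 78.3
```

Request:
move_arm([
  {"x": 0, "y": 0, "z": 0, "wx": 0, "wy": 0, "wz": -3, "gripper": -1},
  {"x": 0, "y": 0, "z": 0, "wx": 0, "wy": 0, "wz": -3, "gripper": -1},
  {"x": 0, "y": 0, "z": 0, "wx": 0, "wy": 0, "wz": -3, "gripper": -1},
  {"x": 0, "y": 0, "z": 0, "wx": 0, "wy": 0, "wz": -3, "gripper": -1},
  {"x": 0, "y": 0, "z": 0, "wx": 0, "wy": 0, "wz": -3, "gripper": -1},
])

```text
clock: 15.1
eef_pos: [465.1, -157.1, 174.2]
tcp_rot: [0.949, -2.995, -0.0]
ft_force: [-0.1, 0.2, -6.2]
finger_gap: 20.7
gripper_force: 78.3
```

Request:
move_arm([
  {"x": 0, "y": 0, "z": 0, "wx": 0, "wy": 0, "wz": -3, "gripper": -1},
  {"x": 0, "y": 0, "z": 0, "wx": 0, "wy": 0, "wz": -3, "gripper": -1},
  {"x": 0, "y": 0, "z": 0, "wx": 0, "wy": 0, "wz": -3, "gripper": -1},
  {"x": 0, "y": 0, "z": 0, "wx": 0, "wy": 0, "wz": -3, "gripper": -1},
  {"x": 0, "y": 0, "z": 0, "wx": 0, "wy": 0, "wz": -3, "gripper": -1},
])

```text
clock: 15.6
eef_pos: [465.1, -157.1, 174.2]
tcp_rot: [1.331, -2.845, -0.0]
ft_force: [-0.3, 0.4, -6.4]
finger_gap: 20.6
gripper_force: 78.3
```

Request:
move_arm([
  {"x": 0, "y": 0, "z": 0, "wx": 0, "wy": 0, "wz": -3, "gripper": -1},
  {"x": 0, "y": 0, "z": 0, "wx": 0, "wy": 0, "wz": -3, "gripper": -1},
  {"x": 0, "y": 0, "z": 0, "wx": 0, "wy": 0, "wz": -3, "gripper": -1},
  {"x": 0, "y": 0, "z": 0, "wx": 0, "wy": 0, "wz": -3, "gripper": -1},
  {"x": 0, "y": 0, "z": 0, "wx": 0, "wy": 0, "wz": -3, "gripper": -1},
])

```text
clock: 16.1
eef_pos: [465.1, -157.1, 174.1]
tcp_rot: [1.691, -2.647, -0.0]
ft_force: [0.6, 0.8, -6.2]
finger_gap: 20.9
gripper_force: 78.3
```

Request:
move_arm([
  {"x": 0, "y": 0, "z": 0, "wx": 0, "wy": 0, "wz": -3, "gripper": -1},
  {"x": 0, "y": 0, "z": 0, "wx": 0, "wy": 0, "wz": -3, "gripper": -1},
  {"x": 0, "y": 0, "z": 0, "wx": 0, "wy": 0, "wz": -3, "gripper": -1},
  {"x": 0, "y": 0, "z": 0, "wx": 0, "wy": 0, "wz": -3, "gripper": -1},
  {"x": 0, "y": 0, "z": 0, "wx": 0, "wy": 0, "wz": -3, "gripper": -1},
])

```text
clock: 16.6
eef_pos: [465.1, -157.1, 174.1]
tcp_rot: [2.022, -2.404, -0.0]
ft_force: [-0.5, 0.1, -5.2]
finger_gap: 21.0
gripper_force: 78.3
```

Request:
move_arm([
  {"x": 0, "y": 0, "z": 0, "wx": 0, "wy": 0, "wz": -2.5, "gripper": -1},
  {"x": 0, "y": 0, "z": 0, "wx": 0, "wy": 0, "wz": -2, "gripper": -1},
  {"x": 0, "y": 0, "z": 0, "wx": 0, "wy": 0, "wz": -1.5, "gripper": -1},
  {"x": 0, "y": 0, "z": 0, "wx": 0, "wy": 0, "wz": -1, "gripper": -1},
  {"x": 0, "y": 0, "z": 0, "wx": 0, "wy": 0, "wz": -0.5, "gripper": -1},
])

```text
clock: 17.1
eef_pos: [465.2, -157.1, 174.2]
tcp_rot: [2.173, -2.269, -0.0]
ft_force: [0.3, -0.4, -6.2]
finger_gap: 20.7
gripper_force: 78.3
```

```bash
python3 - <<'E'
from h import *
import pickle
delta([553,-173,174.4])
c=camera("side");pickle.dump(c,open("s8.pkl","wb"));save(c,"s8.png",(180,150,330,290),4)
c=camera("top");pickle.dump(c,open("t8.pkl","wb"))
E
```

```text
tcp [ 465.2 -157.1  174.2] toolx yaw -92.49 tilt 0.01 j [  0.  12. -23.  -0. -55.  -3.] clk 17.1 gap 20.7 F [ 0.3 -0.4 -6.2]
tool shift [ 12.1 -88.4  -0.2]
```

View pics/s8.png

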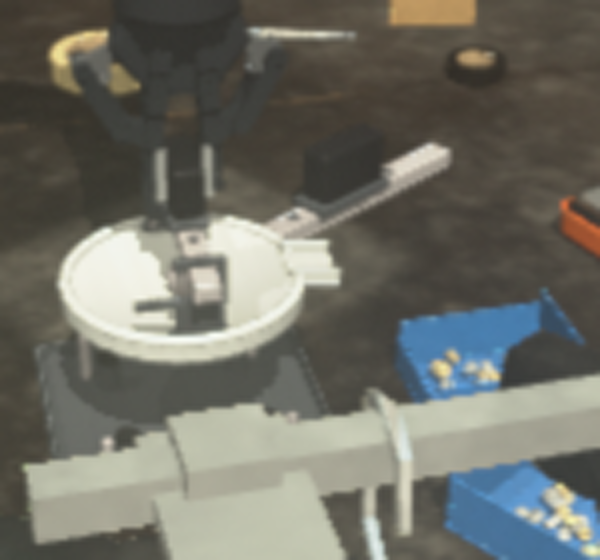

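The side view shows the dish hanging level, with the spout turned towards the left bin and clear of the stand. Now the slow move towards the bin.

Request:
move_arm([
  {"x": 0.1, "y": -0.5, "z": 0, "wx": 0, "wy": 0, "wz": 0, "gripper": -1},
  {"x": 0.1, "y": -1, "z": 0, "wx": 0, "wy": 0, "wz": 0, "gripper": -1},
  {"x": 0.2, "y": -1.5, "z": 0, "wx": 0, "wy": 0, "wz": 0, "gripper": -1},
  {"x": 0.3, "y": -2, "z": 0, "wx": 0, "wy": 0, "wz": 0, "gripper": -1},
  {"x": 0.3, "y": -2.5, "z": 0, "wx": 0, "wy": 0, "wz": 0, "gripper": -1},
])

```text
clock: 17.7
eef_pos: [472.9, -158.5, 174.3]
tcp_rot: [-2.172, 2.27, -0.0]
ft_force: [-0.7, -0.7, -5.3]
finger_gap: 20.9
gripper_force: 78.3
```

Request:
move_arm([
  {"x": 0.4, "y": -3, "z": 0, "wx": 0, "wy": 0, "wz": 0, "gripper": -1},
  {"x": 0.4, "y": -3, "z": 0, "wx": 0, "wy": 0, "wz": 0, "gripper": -1},
  {"x": 0.4, "y": -3, "z": 0, "wx": 0, "wy": 0, "wz": 0, "gripper": -1},
  {"x": 0.4, "y": -3, "z": 0, "wx": 0, "wy": 0, "wz": 0, "gripper": -1},
  {"x": 0.4, "y": -3, "z": 0, "wx": 0, "wy": 0, "wz": 0, "gripper": -1},
])

```text
clock: 18.2
eef_pos: [487.8, -161.2, 174.2]
tcp_rot: [2.172, -2.27, -0.0]
ft_force: [0.6, 0.5, -5.5]
finger_gap: 20.6
gripper_force: 78.3
```

Request:
move_arm([
  {"x": 0.4, "y": -3, "z": 0, "wx": 0, "wy": 0, "wz": 0, "gripper": -1},
  {"x": 0.4, "y": -3, "z": 0, "wx": 0, "wy": 0, "wz": 0, "gripper": -1},
  {"x": 0.4, "y": -3, "z": 0, "wx": 0, "wy": 0, "wz": 0, "gripper": -1},
  {"x": 0.4, "y": -3, "z": 0, "wx": 0, "wy": 0, "wz": 0, "gripper": -1},
  {"x": 0.4, "y": -3, "z": 0, "wx": 0, "wy": 0, "wz": 0, "gripper": -1},
])

```text
clock: 18.7
eef_pos: [502.7, -163.8, 174.3]
tcp_rot: [2.172, -2.27, -0.0]
ft_force: [-0.4, -0.0, -6.4]
finger_gap: 21.2
gripper_force: 78.3
```

Request:
move_arm([
  {"x": 0.4, "y": -3, "z": 0, "wx": 0, "wy": 0, "wz": 0, "gripper": -1},
  {"x": 0.4, "y": -3, "z": 0, "wx": 0, "wy": 0, "wz": 0, "gripper": -1},
  {"x": 0.4, "y": -3, "z": 0, "wx": 0, "wy": 0, "wz": 0, "gripper": -1},
  {"x": 0.4, "y": -3, "z": 0, "wx": 0, "wy": 0, "wz": 0, "gripper": -1},
  {"x": 0.4, "y": -3, "z": 0, "wx": 0, "wy": 0, "wz": 0, "gripper": -1},
])

```text
clock: 19.2
eef_pos: [517.6, -166.5, 174.3]
tcp_rot: [2.172, -2.27, -0.0]
ft_force: [0.9, 0.2, -4.8]
finger_gap: 21.0
gripper_force: 78.3
```

Request:
move_arm([
  {"x": 0.4, "y": -3, "z": 0, "wx": 0, "wy": 0, "wz": 0, "gripper": -1},
  {"x": 0.4, "y": -3, "z": 0, "wx": 0, "wy": 0, "wz": 0, "gripper": -1},
  {"x": 0.4, "y": -3, "z": 0, "wx": 0, "wy": 0, "wz": 0, "gripper": -1},
  {"x": 0.4, "y": -3, "z": 0, "wx": 0, "wy": 0, "wz": 0, "gripper": -1},
  {"x": 0.4, "y": -3, "z": 0, "wx": 0, "wy": 0, "wz": 0, "gripper": -1},
])

```text
clock: 19.7
eef_pos: [532.5, -169.2, 174.3]
tcp_rot: [2.172, -2.27, -0.0]
ft_force: [0.4, -0.2, -6.1]
finger_gap: 20.7
gripper_force: 78.3
```

Request:
move_arm([
  {"x": 0.4, "y": -3, "z": 0, "wx": 0, "wy": 0, "wz": 0, "gripper": -1},
  {"x": 0.4, "y": -3, "z": 0, "wx": 0, "wy": 0, "wz": 0, "gripper": -1},
  {"x": 0.4, "y": -3, "z": 0, "wx": 0, "wy": 0, "wz": 0, "gripper": -1},
  {"x": 0.4, "y": -3, "z": 0, "wx": 0, "wy": 0, "wz": 0, "gripper": -1},
  {"x": 0.4, "y": -3, "z": 0, "wx": 0, "wy": 0, "wz": 0, "gripper": -1},
])

```text
clock: 20.2
eef_pos: [547.4, -171.8, 174.3]
tcp_rot: [2.172, -2.27, -0.0]
ft_force: [-0.5, -0.2, -5.8]
finger_gap: 20.9
gripper_force: 78.3
```

Request:
move_arm([
  {"x": 0.3, "y": -2.5, "z": 0, "wx": 0, "wy": 0, "wz": 0, "gripper": -1},
  {"x": 0.3, "y": -2, "z": 0, "wx": 0, "wy": 0, "wz": 0, "gripper": -1},
  {"x": 0.2, "y": -1.5, "z": 0, "wx": 0, "wy": 0, "wz": 0, "gripper": -1},
  {"x": 0.1, "y": -1, "z": 0, "wx": 0, "wy": 0, "wz": 0, "gripper": -1},
  {"x": 0.1, "y": -0.5, "z": 0, "wx": 0, "wy": 0, "wz": 0, "gripper": -1},
])

```text
clock: 20.7
eef_pos: [554.7, -173.1, 174.3]
tcp_rot: [2.172, -2.27, -0.0]
ft_force: [-0.5, 0.2, -6.8]
finger_gap: 21.1
gripper_force: 78.3
```

Request:
move_arm([
  {"x": 0, "y": 0, "z": 0, "wx": 0, "wy": 0, "wz": 0, "gripper": -1},
  {"x": 0, "y": 0, "z": 0, "wx": 0, "wy": 0, "wz": 0, "gripper": -1},
  {"x": 0, "y": 0, "z": 0, "wx": 0, "wy": 0, "wz": 0, "gripper": -1},
  {"x": 0, "y": 0, "z": 0, "wx": 0, "wy": 0, "wz": 0, "gripper": -1},
  {"x": 0, "y": 0, "z": 0, "wx": 0, "wy": 0, "wz": 0, "gripper": -1},
])

```text
clock: 21.2
eef_pos: [554.6, -173.1, 174.4]
tcp_rot: [-2.172, 2.27, -0.0]
ft_force: [0.3, 0.0, -5.9]
finger_gap: 20.6
gripper_force: 78.3
```

```bash
python3 - <<'E'
from h import *
import pickle
delta(None)
c=camera("wrist");save(c,"w9.png");save(camera("top"),"t9.png");save(camera("side"),"s9.png");pickle.dump(c,open("w9.pkl","wb"))
im=c["pixels"].astype(int)
# blue bin in wrist view (image left = world +x)
m=((im[...,2]>im[...,0]+40)&(im[...,2]>im[...,1]+20)).astype(np.uint8)
n,l,st,ce=cv2.connectedComponentsWithStats(m)
for i in range(1,n):
    if st[i,4]>300:
        p=np.argwhere(l==i)[:,::-1]
        q=np.array([onz(c,u,v,40)[:2] for u,v in p[::5]]);print(st[i],q.min(0).round(),q.max(0).round())
# white dish/spout extent toward image left
w=(im.min(2)>170).astype(np.uint8);n,l,st,ce=cv2.connectedComponentsWithStats(w)
for i in range(1,n):
    if st[i,4]>300: print("white",st[i])
print("expected spout px",proj(c,[553.5+98,-174-4,109]),"centre",proj(c,[553.5,-174,97]))
E
```

```text
tcp [ 554.6 -173.1  174.4] toolx yaw -92.54 tilt 0.0 j [ -1.  20. -11.   0. -59.  -1.] clk 21.2 gap 20.6 F [ 0.3  0.  -5.9]
[  55    0  151   89 7067] [ 595. -336.] [ 714. -262.]
[  58  130  111  100 5738] [ 633. -225.] [ 738. -134.]
white [ 111   56  197  133 2859]
white [  156   109   219   176 22854]
white [  0 155  44  40 567]
white [ 109  189   55   42 1605]
expected spout px (np.float64(124.60735709869851), np.float64(208.15740611862458)) centre (np.float64(260.6677630764817), np.float64(202.15788249848077))
```

Request:
move_arm([
  {"x": 0, "y": 0, "z": 0, "wx": 0, "wy": 0, "wz": 0, "gripper": -1},
  {"x": 0, "y": 0, "z": 0, "wx": 0, "wy": 0, "wz": 0, "gripper": -1},
  {"x": 0, "y": 0, "z": 0, "wx": 0, "wy": 0, "wz": 0, "gripper": -1},
  {"x": 0, "y": 0, "z": 0, "wx": 0, "wy": 0, "wz": 0, "gripper": -1},
  {"x": 0, "y": 0, "z": 0, "wx": 0, "wy": 0, "wz": 0, "gripper": -1},
])

```text
clock: 21.85
eef_pos: [554.6, -173.1, 174.3]
tcp_rot: [2.172, -2.27, 0.0]
ft_force: [-0.5, 0.8, -5.6]
finger_gap: 21.1
gripper_force: 78.3
```

Request:
move_arm([
  {"x": 0, "y": 0, "z": 0, "wx": 0, "wy": 0, "wz": 0, "gripper": -1},
  {"x": 0, "y": 0, "z": 0, "wx": 0, "wy": 0, "wz": 0, "gripper": -1},
  {"x": 0, "y": 0, "z": 0, "wx": 0, "wy": 0, "wz": 0, "gripper": -1},
  {"x": 0, "y": 0, "z": 0, "wx": 0, "wy": 0, "wz": 0, "gripper": -1},
  {"x": 0, "y": 0, "z": 0, "wx": 0, "wy": 0, "wz": 0, "gripper": -1},
])

```text
clock: 22.35
eef_pos: [554.6, -173.1, 174.3]
tcp_rot: [2.172, -2.27, -0.0]
ft_force: [0.1, -0.0, -5.5]
finger_gap: 21.1
gripper_force: 78.3
```

```bash
python3 -c "
from h import *
delta(None);print(close_job())"
```

```text
tcp [ 554.6 -173.1  174.3] toolx yaw -92.54 tilt 0.0 j [ -1.  20. -11.   0. -59.  -1.] clk 22.35 gap 21.1 F [ 0.1 -0.  -5.5]
the job is handed in; nothing more can be done
None
```

The job is handed in at 22.35 s with no verdict shown: by my measurements the dish hangs level and still on the bar, quarter-turned, with its spout over the left bin; the ball was hidden behind the bar after the turn, so I didn't see its final position, and I viewed 12 pictures, two over the limit of 10.

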